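# Proof-pull two lugs of a porcelain flask

## Task

Proof-test two neighbouring lugs of the porcelain flask standing in the pull rig. Pull the spring gauge's wooden grip until the pointer stands within the broad dark band (not beyond it), hold it there for two seconds, and ease it fully home without letting it snap back. Then lift the flask, turn it a quarter turn either way, set it down (do not drop it) fully seated in the nest with the next lug in the fork, pull and hold in the same way and ease the gauge home again, leaving the flask seated; do not disturb the block, cup and jar beside the rig.

Things in the scene. Friction and masses are not known exactly. Their poses are not given: they have to be found in the camera images.
- rig: grey base plate of the pull rig, 300 x 130 x 12 mm, fixed to the bench. Frame: the pull direction is its -x axis, z up, origin on the bench top; the nest is at x = +105 mm, the wooden grip at x = -118 mm (home).
- nest (a point): centre of the nest's floor, on top of the base plate (12 mm above the bench), axes as the rig. Four aluminium corner brackets, 47 mm high above the plate with tops flared 7 mm outward, stand round it: the 68 mm square flask has 4 mm of play on each side, and lugs stick out through the 46 mm gaps between the brackets.
- gauge: grey spring gauge, body 90 x 42 mm (rig x -73 to +17 mm at home), top 58 mm up; steel fork at rig x = +58 mm, 8 mm thick: two prongs, 22 mm apart, tops 67 mm up, straddle the stem of the lug facing it. It slides up to 30 mm along rig -x (light 1.5 N return spring): pulling first takes up this slack, about 9 mm, until the fork bears on the lug head. Origin at the rig's when home.
- pull (a joint): how far the pull rod is drawn out of the gauge, m: 0 home, grows as the grip is pulled along rig -x; stop at 0.060. Sprung: 4 N at 0, 12 N at 0.040 (the hand feels 2 N more, from the gauge's return spring). A brass cross-bar pointer on the rod moves over the scale on the gauge's white top; the broad dark band (8 mm wide) is centred at 0.040.
- pull_grip (a point): where to pinch the wooden grip (16 mm thick along the rig's x, 64 mm wide along y, from 50 to 95 mm above the bench); this point is at its middle, 78 mm above the bench, axes as the rig
- flask: white porcelain square flask, about 0.45 kg; body 68 x 68 x 72 mm, square neck 34 mm wide, 79 to 121 mm up. A button lug amid each side (its +-x, +-y), 35 mm up: stem 12 mm square, head 34 mm across, 60 to 72 mm from the axis. Origin: centre of the underside. Starts in the nest, its x along the rig's x; lift its foot 60 mm to turn it clear.
- flask_neck (a point): on the flask's axis, 104 mm above its foot: where to grip the neck, on two opposing flat sides (along the flask's x or y)
- block: loose beech block 100 x 50 x 40 mm, origin under its centre; bystander
- cup: loose white porcelain cup, 68 mm across, 60 mm high; bystander
- jar: loose lidded glass jar, 60 mm across, 75 mm high; bystander
There are look-alikes about, which are no part of the job. Leave any green or yellow look-alike of the flask alone.

How it is judged (in metres and radians):
On the way, in this order (a step that is already met when the one before it is completed fails the run):
1. first lug pulled: pointer held in the band with the fork bearing on the lug (value of joint pull between 0.036 and 0.044 m and contact force between gauge and flask above 6 N and angle between the x axis of flask and the x axis of rig, either way round below 0.13 rad), for 1 s.
2. gauge eased home (value of joint pull below 0.004 m and x of gauge in the frame of rig above -0.004 m), for 0.2 s.
3. flask turned a quarter and seated in the nest (x of flask in the frame of nest between -0.008 and 0.008 m and y of flask in the frame of nest between -0.008 and 0.008 m and z of flask in the frame of nest between -0.005 and 0.005 m and angle between flask's own z axis and vertical below 0.08 rad and angle between the x axis of flask and the y axis of rig, either way round below 0.13 rad), for 0.2 s.
4. next lug pulled: pointer held in the band with the fork bearing on the lug (all of step 3 and value of joint pull between 0.036 and 0.044 m and contact force between gauge and flask above 6 N), for 1 s.
At the end, for the whole second after the job is handed in: the gauge is home (rod within 4 mm, gauge body within 4 mm), and the flask stands at rest and upright in the nest (within 8 mm, 5 mm in height), a quarter turn from its start (within 0.13 rad) (all of step 2 and all of step 3 and linear speed of flask below 0.02 m/s); the robot touches nothing.
It fails at once if the gauge is pulled well beyond the band (over 50 mm) (value of joint pull above 0.05 m).
It fails at once if the rod snaps back (faster than 0.5 m/s) (velocity of joint pull below -0.5 m/s).
It fails at once if the flask is let go more than 15 mm above its seat (contact force between the fingers and flask below 0.05 N and z of flask in the frame of nest above 0.015 m).
It fails at once if the flask is tipped (angle between flask's own z axis and vertical above 0.4 rad).
It fails at once if the block, cup or jar is moved more than 30 mm (distance of any of block, cup, jar from where it was at the start of the episode above 0.03 m).
It also fails if it takes over 72 s, if anything falls off the work surface, if the arm or the gripper's body presses on something with over 40 N, if the wrist force passes 120 N, or if a joint passes its speed limit or range.

## Robot

A 7-joint arm with a two-finger parallel gripper is mounted at the origin on the work surface. World frame = base frame: x ahead of the robot, y to its left, z up, the work surface at z = 0. Lengths are in mm, angles in rad, forces in N, time in s.
With the tool pointing down it reaches from about 425 to 975 mm from the base axis. Payload 16.7 kg.
Tool frame: the origin (TCP) lies on the centre line of the jaws, within the pads' length; the fingertips stand 14 mm ahead of it and the grasp point (between the pads) lies 5 mm behind it; z points along the fingers, y is the line along which they close (so a half turn about z gives the same grasp; the last joint's range is limited). The gripper opens to 85 mm and grips with 20 to 120 N. Pads are 22 mm wide; open, the fingers measure 114 mm over their backs; the gripper's body (76 mm by 85 mm) begins 54 mm behind the grasp point. The pads swing forward as they close: fully open they stand 13 mm farther back than shut.
Start: joints at [-1.379, 0.426, 0.074, 1.606, -0.034, 1.111, -0.067], TCP at [226.253, 635.914, 245.302] pointing down, gripper open.
Joint ranges: [-2.85, 2.85], [-0.5, 2.14], [-1.23, 1.37], [0.21, 2.46], [-1.02, 4.16], [0.16, 2.05], [-2.73, 2.73]. Speed limits (rad/s): [1.89, 1.89, 2.39, 2.39, 3.01, 3.01, 3.01].

## Interface

Orientations are given as a unit quaternion [x, y, z, w].
In Python, from bench import arm gives the robot as it stands.
- The arm moves only by the tool jog_arm, never from a script. Its argument "moves" is a list of rows, each an object of numbers: "x", "y", "z": the shift along the tool's x, y, z in m; "twist": the turn about the tool's z in rad. A call has 1 to 12 rows; each row is the pose to reach, as a shift and turn from the pose commanded when the call began, along the tool's axes at that moment; what a row does not reach only later rows make up. A row lasts 1/10 s, in which the tool goes at most 50 mm and 8.59 degrees, less where a joint would pass 70% of its speed; a pose out of reach is approached as far as the arm can. A call with a gripper value outside its range is refused whole. "claw" is the opening in per cent of the stroke, from 0 (shut) to 100 (fully open), set as the call begins (left out, the last holds). The fingers move at their own pace and stop on an object; "squeeze" is the grip in N (left out, the last holds). Time passes only in rows, so rows that repeat a pose let the fingers close. It gives the time, the measured TCP pose, the force, the opening and the grip force at its end, in the units of the state.
- arm.state(): the state, without advancing time (a new reading comes with each control period).
- arm.capture(name): name is "side" or "top" or "wrist"; returns a dict with "img" (400x640x3 uint8, red, green, blue), "z_map" (400x640 float32, mm along the optical axis (not along the pixel's ray), 0 where there is no reading), "fx", "fy", "cx", "cy" (pixels), "T" (4x4, takes a point from camera to world coordinates); the wrist camera has in their place "tool_from_camera" (4x4, takes a point from camera to tool coordinates, whose origin is the TCP and whose axes are the flange's). Camera axes: x right, y down, z forward; pixel columns grow to the right and rows downward; lengths in mm; the calibration is good to about 2 mm. A picture is of the moment at which its call begins: read the wrist's pose just before it.
- arm.finish_job(): hands the job in; it is judged then, once.
Trained networks look in the newest picture that a camera, given by its name, has taken for a name from the list of things; names that differ only in an ending like _2 or _b are one class to them, and where a whole thing is asked for, a point or a joint stands for the part that bears it (a point fixed in the world has none). Each returns a list of dicts, best first, with "p" (0 to 1); they miss things now and then, are a little off and sometimes report something else, mostly with a low value. They report only what shows in the picture. A call takes as long as a camera call. They do not tell look-alikes from the thing itself.
- arm.cut_out(name, camera): "region" (400x640 bool, what is visible of it) and "extent" ([left, top, right, bottom] in pixels, round what is visible of it).
The state is a dict: "t": time; "joint_pos": joint angles; "joint_vel": joint speeds; "joint_torque": joint torques, N m; "position": TCP position; "ee_rot": TCP orientation; "wrist_force": force on the tool from outside, world axes, zero at the start; "wrist_torque": the same for the moment, N m; "width": finger opening in mm; "finger_force": force on a finger pad.
Only numpy, scipy, OpenCV 4.12 (cv2) and the standard library are available. Lean on these libraries where they do the work, as an engineer would, in place of code of your own. Each camera call takes 0.05 s, during which the arm holds its last target. There are 200 camera calls.

## Working session

There is one attempt and no reset: what is moved stays moved. The work goes in short steps, Python scripts to look and compute and a tool call to move; the robot and the scene stay as the last step left them, time stands still between calls to the robot, and variables do not carry over. Pictures are saved under pics/ and viewed, at most 10 in all, crops included, and the job is handed in when it is done.

Besides the shell and the picture viewer there is one more tool, called after ">>>" as name([rows], argument=value, ...), one row to a line, values as JSON. jog_arm: Moves the arm, as the interface text tells. Its arguments: {"type":"object","properties":{"moves":{"type":"array"},"claw":{"type":"number"},"squeeze":{"type":"number"}},"required":["moves"]}

```bash
mkdir -p pics; ls; python3 - <<'E'
from bench import arm
import cv2,numpy as np
ims=[]
for c in("side","top"):
    d=arm.capture(c); cv2.imwrite(f"pics/{c}0.png",d["img"][:,:,::-1])
    np.savez(f"{c}0.npz",z=d["z_map"],T=d["T"],k=[d["fx"],d["fy"],d["cx"],d["cy"]])
    for n in("rig","gauge","flask","pull_grip","block","cup","jar"):
        for r in arm.cut_out(n,c):
            m=r["region"]&(d["z_map"]>0)
            v,u=np.nonzero(m); z=d["z_map"][m]
            if len(z)==0: continue
            P=np.c_[(u-d["cx"])/d["fx"]*z,(v-d["cy"])/d["fy"]*z,z,np.ones(len(z))]@d["T"].T
            print(c,n,round(r["p"],2),r["extent"],len(z),np.median(P[:,:3],0).round(),np.percentile(P[:,2],[2,98]).round())
s=arm.state();print(s)
E
```

```text
pics
side rig 0.79 [271.9, 130.5, 345.7, 252.7] 3737 [541.  45.  14.] [ 1. 94.]
side gauge 0.9 [299.9, 132.9, 331.2, 193.6] 982 [560. 111.  59.] [ 2. 96.]
side flask 0.68 [191.8, 258.8, 259.2, 324.2] 2821 [ 310. -212.   55.] [  1. 122.]
side flask 0.64 [183.8, 118.3, 241.9, 167.7] 1535 [309. 228.  53.] [  0. 122.]
side flask 0.59 [271.9, 180.2, 332.7, 243.9] 1733 [490. -68.  79.] [ 29. 134.]
side pull_grip 0.75 [304.8, 130.5, 328.5, 179.0] 439 [578. 154.  76.] [40. 96.]
side pull_grip 0.68 [317.3, 252.2, 349.6, 297.0] 1093 [ 520. -229.   67.] [ 1. 77.]
side block 0.63 [252.1, 170.0, 280.4, 198.1] 677 [426.  93.  40.] [ 9. 61.]
side block 0.57 [343.0, 161.8, 379.9, 203.7] 876 [654.  20.  39.] [ 3. 43.]
side cup 0.66 [251.2, 167.6, 276.9, 197.4] 748 [427.  88.  39.] [ 1. 61.]
side jar 0.57 [317.6, 252.8, 349.5, 295.7] 1062 [ 520. -230.   68.] [ 5. 77.]
top rig 0.71 [246.5, 168.9, 367.3, 248.5] 4418 [537.  55.  12.] [ 6. 93.]
top gauge 0.62 [248.8, 177.9, 306.7, 213.8] 820 [552.  92.  57.] [18. 95.]
top flask 0.82 [309.5, 192.2, 365.6, 245.3] 1033 [494. -47.  83.] [ 47. 133.]
top flask 
[... 658 characters left out ...]
,  0.07387562,  1.60601118, -0.03407576,
        1.11080658, -0.06710583]), 'joint_vel': array([-7.16543682e-04, -2.63619710e-03,  1.53607295e-03, -9.81777229e-04,
        4.33258481e-05,  2.19090147e-04,  6.59708599e-04]), 'joint_torque': array([ 2.61501562e-03, -9.49441695e+01,  3.75845790e+00, -4.63877356e+01,
        1.92918879e-02,  1.29678258e-03,  8.43027323e-06]), 'position': array([226.22710361, 635.91438613, 245.29677256]), 'ee_rot': array([ 1.70070272e-01,  9.85431936e-01, -3.19461902e-05, -1.35267158e-05]), 'wrist_force': array([-0.34908109,  0.40004077,  0.59147048]), 'wrist_torque': array([ 0.00459426, -0.01113288, -0.015867  ]), 'finger_force': 0.0, 'width': 85.45513147833663}
```

View pics/top0.png

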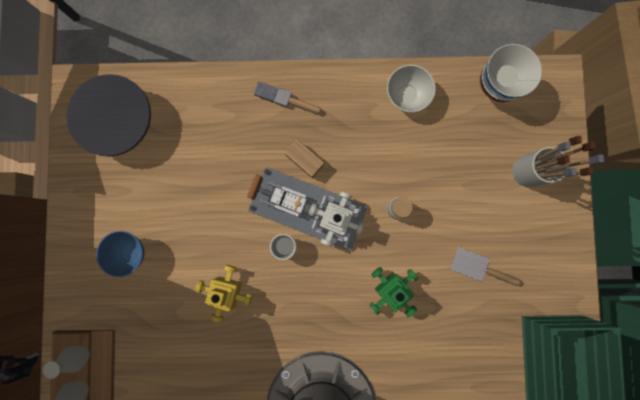

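View pics/side0.png

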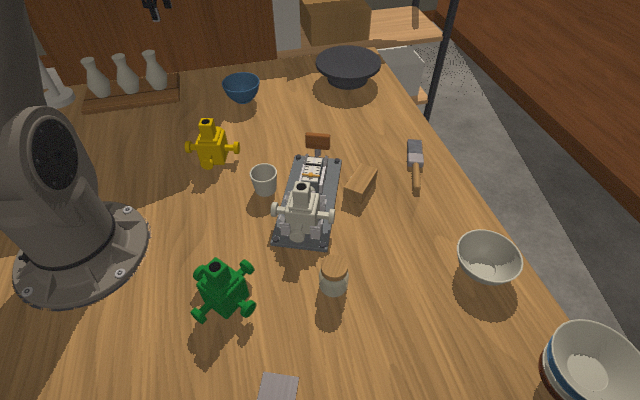

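The top view shows the rig running from the grip at (255,187) to the white flask at (338,217). The block is at (303,157), the cup at (283,247) and the jar at (400,208). The yellow and green look-alikes stand apart from the rig. Next I'll fit the rig pose.

```bash
cat > h.py <<'E'
import numpy as np,cv2
from bench import arm
from scipy.spatial.transform import Rotation as R
def cloud(d,T):
    z=d["z_map"].astype(float); v,u=np.indices(z.shape)
    P=np.stack([(u-d["cx"])/d["fx"]*z,(v-d["cy"])/d["fy"]*z,z],-1)@T[:3,:3].T+T[:3,3]
    P[z<=0]=np.nan
    return P
def toolT(s):
    M=np.eye(4);M[:3,:3]=R.from_quat(s["ee_rot"]).as_matrix();M[:3,3]=s["position"];return M
def wrist():
    s=arm.state();d=arm.capture("wrist");return d,cloud(d,toolT(s)@d["tool_from_camera"]),s
def plan(target,yaw,s=None):
    """target mm world TCP; yaw of tool y axis (mod pi); gives shift in tool axes and twist"""
    s=s or arm.state();M=toolT(s)[:3,:3]
    sh=M.T@(np.array(target)-s["position"])/1000
    cur=np.arctan2(M[1,1],M[0,1]); dy=(yaw-cur+np.pi/2)%np.pi-np.pi/2
    return sh.round(4),round(-dy,4)   # tool z points down
E
python3 - <<'E'
from h import *
for c in("side","top"):
    d=arm.capture(c);P=cloud(d,d["T"])
    m=arm.cut_out("rig",c)[0]["region"]
    m=cv2.dilate(m.astype(np.uint8),np.ones((7,7)))>0
    Q=P[m&(P[...,2]>8)&(P[...,2]<17)]
    print(c,len(Q),cv2.minAreaRect(Q[:,:2].astype(np.float32)))
    for n,lo,hi in(("pull_grip",88,98),("flask",118+12,140)):
        for r in arm.cut_out(n,c):
            p=P[r["region"]];p=p[(p[:,2]>lo)&(p[:,2]<hi)]
            if len(p)>8: print(n,len(p),p.mean(0).round(1),cv2.minAreaRect(p[:,:2].astype(np.float32)))
E
```

```text
side 1856 ((527.069091796875, 28.434844970703125), (302.8843688964844, 130.30764770507812), 67.94268798828125)
pull_grip 131 [579.  158.2  93.7] ((579.888671875, 160.09193420410156), (19.733871459960938, 62.68680953979492), 69.54881286621094)
flask 191 [495.6 -49.2 133.1] ((495.9366760253906, -47.71455383300781), (33.869789123535156, 32.90327835083008), 66.65459442138672)
top 2552 ((526.0604858398438, 27.872756958007812), (299.4123840332031, 129.85568237304688), 67.92253112792969)
pull_grip 150 [579.8 159.3  92.8] ((579.4947509765625, 160.1695098876953), (15.989665985107422, 62.41704559326172), 67.61614990234375)
flask 140 [494.8 -46.8 132.2] ((494.6905517578125, -47.24147033691406), (32.96612548828125, 32.668888092041016), 68.39763641357422)
```

```bash
python3 - <<'E'
from h import *
print(plan([579,159.5,150],1.186),arm.state()["t"])
E
```

```text
(array([-0.492 , -0.3306,  0.0953]), np.float64(0.0429)) 1.2
```

>>> jog_arm([
  {"x": -0.041,"y": -0.0275,"z": 0.008,"twist": 0.004},
  {"x": -0.082,"y": -0.055,"z": 0.016,"twist": 0.008},
  {"x": -0.123,"y": -0.083,"z": 0.024,"twist": 0.012},
  {"x": -0.164,"y": -0.11,"z": 0.032,"twist": 0.015},
  {"x": -0.205,"y": -0.138,"z": 0.04,"twist": 0.019},
  {"x": -0.246,"y": -0.165,"z": 0.048,"twist": 0.022},
  {"x": -0.287,"y": -0.193,"z": 0.056,"twist": 0.026},
  {"x": -0.328,"y": -0.22,"z": 0.064,"twist": 0.03},
  {"x": -0.369,"y": -0.248,"z": 0.072,"twist": 0.034},
  {"x": -0.41,"y": -0.2755,"z": 0.08,"twist": 0.038},
  {"x": -0.451,"y": -0.303,"z": 0.088,"twist": 0.043},
  {"x": -0.492,"y": -0.3306,"z": 0.0953,"twist": 0.043},
], claw=47)

```text
t: 2.4
position: [579.7, 158.2, 149.9]
ee_rot: [0.191, 0.982, 0.0, 0.0]
wrist_force: [0.9, 1.3, 0.9]
width: 40.0
finger_force: 0.0
```

>>> jog_arm([
  {"x": 0},
  {"x": 0},
])

```text
validation failed for argument at $.mo...
```

```bash
python3 - <<'E'
from h import *
d,P,s=wrist();cv2.imwrite("pics/w1.png",d["img"][:,:,::-1])
for n in("pull_grip","gauge"):
    for r in arm.cut_out(n,"wrist"):
        p=P[r["region"]];t=np.nanmax(p[:,2]);print(n,r["p"],r["extent"],t)
        if n=="pull_grip":
            q=p[(p[:,2]>86)&(p[:,2]<100)];
            if len(q)>8:print(len(q),q.mean(0),cv2.minAreaRect(q[:,:2].astype(np.float32)))
print(s["t"],s["position"],plan([579,159.5,76],1.186),s["width"],s["wrist_force"])
E
```

```text
pull_grip 0.55 [148.3, 161.8, 339.7, 273.6] 96.70502770928485
2629 [577.8768739  161.58691693  94.15107888] ((580.183349609375, 160.8155517578125), (15.889185905456543, 63.12908172607422), 67.62590789794922)
gauge 0.7 [50.9, 164.6, 342.2, 272.6] 96.70502770928485
2.4 [579.72194675 158.1524131  149.92743112] (array([0.0025, 0.0029, 0.0736]), np.float64(-0.0057)) 40.02033441551318 [0.85832547 1.29676289 0.86768248]
```

View pics/w1.png

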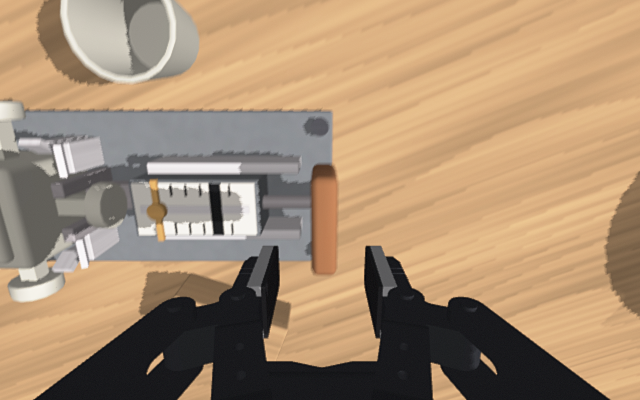

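The wrist view shows the grip at about (325,218) between the jaw lines. The dark band is at (215,208) and the brass pointer at (155,208), at home. Now I'll descend and pinch the grip.

>>> jog_arm([
  {"x": 0.0,"y": 0.001,"z": 0.0,"twist": 0.0},
  {"x": 0.0,"y": 0.001,"z": 0.025,"twist": 0.0},
  {"x": 0.0,"y": 0.001,"z": 0.05,"twist": 0.0},
  {"x": 0.0,"y": 0.001,"z": 0.065,"twist": 0.0},
  {"x": 0.0,"y": 0.001,"z": 0.074,"twist": 0.0},
  {"x": 0.0,"y": 0.001,"z": 0.074,"twist": 0.0},
  {"x": 0.0,"y": 0.001,"z": 0.074,"twist": 0.0},
])

```text
t: 3.25
position: [579.4, 161.1, 76.7]
ee_rot: [0.191, 0.982, 0.0, 0.0]
wrist_force: [-0.7, -1.4, -0.6]
width: 40.2
finger_force: 0.0
```

>>> jog_arm([
  {"x": 0.0,"y": 0.0,"z": 0.0,"twist": 0.0},
  {"x": 0.0,"y": 0.0,"z": 0.0,"twist": 0.0},
  {"x": 0.0,"y": 0.0,"z": 0.0,"twist": 0.0},
  {"x": 0.0,"y": 0.0,"z": 0.0,"twist": 0.0},
  {"x": 0.0,"y": 0.0,"z": 0.0,"twist": 0.0},
  {"x": 0.0,"y": 0.0,"z": 0.0,"twist": 0.0},
], claw=0, squeeze=60)

```text
t: 3.85
position: [579.5, 160.8, 77.0]
ee_rot: [0.191, 0.982, 0.0, 0.0]
wrist_force: [-1.7, -0.9, 6.4]
width: 15.0
finger_force: 60.0
```

>>> jog_arm([
  {"x": 0.0,"y": 0.006,"z": 0.0,"twist": 0.0},
  {"x": 0.0,"y": 0.012,"z": 0.0,"twist": 0.0},
  {"x": 0.0,"y": 0.018,"z": 0.0,"twist": 0.0},
  {"x": 0.0,"y": 0.024,"z": 0.0,"twist": 0.0},
  {"x": 0.0,"y": 0.03,"z": 0.0,"twist": 0.0},
  {"x": 0.0,"y": 0.036,"z": 0.0,"twist": 0.0},
  {"x": 0.0,"y": 0.04,"z": 0.0,"twist": 0.0},
  {"x": 0.0,"y": 0.044,"z": 0.0,"twist": 0.0},
  {"x": 0.0,"y": 0.044,"z": 0.0,"twist": 0.0},
  {"x": 0.0,"y": 0.044,"z": 0.0,"twist": 0.0},
])

```text
t: 4.85
position: [595.5, 200.1, 76.8]
ee_rot: [0.192, 0.981, -0.001, -0.0]
wrist_force: [-6.7, -8.3, 10.5]
width: 15.0
finger_force: 60.5
```

```bash
python3 - <<'E'
from h import *
d,P,s=wrist();im=d["img"][:,:,::-1]
t=arm.capture("top");a=t["img"][150:270,220:380,::-1];a=cv2.resize(a,(640,480),interpolation=cv2.INTER_CUBIC)[60:260]
cv2.imwrite("pics/p1.png",np.vstack([im,a]))
print(s["t"],s["position"],s["wrist_force"])
E
```

```text
4.85 [595.50989165 200.11748159  76.82499304] [-6.67035601 -8.25470448 10.54228351]
```

View pics/p1.png

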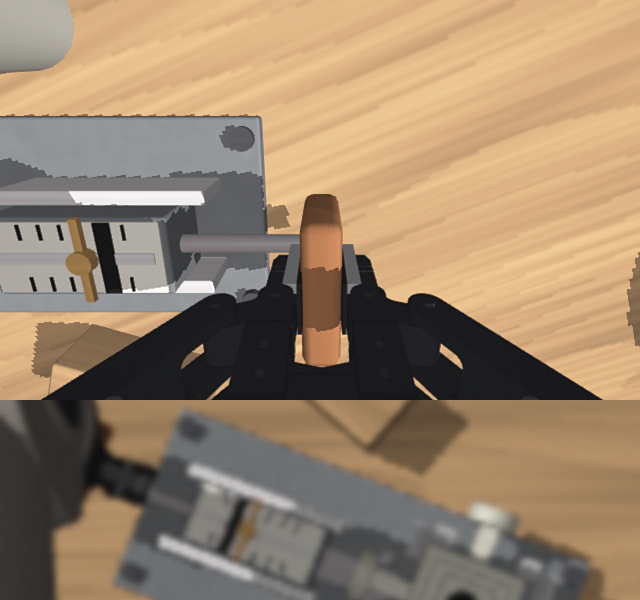

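The wrist view shows the pointer at (80,255), just short of the dark band at (105,255). I'll measure the gap from depth.

```bash
cat >> h.py <<'E'
ux=np.array([-.376,-.9265]);O=np.array([534.6,50.1]);uy=np.array([.9265,-.376])
def pull():
    d,P,s=wrist();im=d["img"].astype(int);hsv=cv2.cvtColor(d["img"],cv2.COLOR_RGB2HSV)
    X=(P[...,:2]-O)@ux;Y=(P[...,:2]-O)@uy;Z=P[...,2]
    top=(Z>52)&(Z<75)&(abs(Y)<24)&(X<10)&(X>-110)
    br=top&(hsv[...,1]>120)&(hsv[...,0]<25)&(im.max(2)>70)&(abs(Y)>7)
    bk=top&(im.max(2)<45)&(abs(Y)<18)&(abs(Y)>7)
    for n,m in(("brass",br),("dark",bk)):
        if m.any():
            print(n,m.sum(),"x",np.percentile(X[m],[3,50,97]).round(1),"y",np.percentile(Y[m],[3,97]).round(),"z",np.median(Z[m]).round(1))
    print(s["t"],s["position"].round(1),((s["position"][:2]-O)@ux).round(1),"F",s["wrist_force"].round(1),"Fx",(s["wrist_force"][:2]@ux).round(1))
E
python3 -c "
from h import *
pull()"
```

```text
brass 644 x [-49.7 -48.  -45.3] y [-20.  22.] z 61.8
dark 946 x [-67.8 -56.9 -17.5] y [-17.  17.] z 58.8
4.95 [595.5 200.   76.8] -161.8 F [-5.9 -8.3  8.9] Fx 10.0
```

>>> jog_arm([
  {"x": 0.0,"y": 0.002,"z": 0.0,"twist": 0.0},
  {"x": 0.0,"y": 0.004,"z": 0.0,"twist": 0.0},
  {"x": 0.0,"y": 0.006,"z": 0.0,"twist": 0.0},
  {"x": 0.0,"y": 0.008,"z": 0.0,"twist": 0.0},
  {"x": 0.0,"y": 0.008,"z": 0.0,"twist": 0.0},
  {"x": 0.0,"y": 0.008,"z": 0.0,"twist": 0.0},
])

```text
t: 5.6
position: [598.4, 207.1, 76.8]
ee_rot: [0.192, 0.981, -0.001, -0.0]
wrist_force: [-6.7, -10.2, 10.8]
width: 15.2
finger_force: 60.6
```

```bash
python3 - <<'E'
from h import *
pull()
d=arm.capture("wrist");a=d["img"][150:350,0:300,::-1]
cv2.imwrite("pics/p2.png",cv2.resize(a,(750,500)))
E
```

```text
brass 685 x [-57.4 -55.8 -53. ] y [-20.  22.] z 61.7
dark 801 x [-67.9 -57.9 -17.6] y [-17.  17.] z 58.8
5.6 [598.4 207.1  76.8] -169.5 F [ -6.7 -10.2  10.8] Fx 12.0
```

View pics/p2.png

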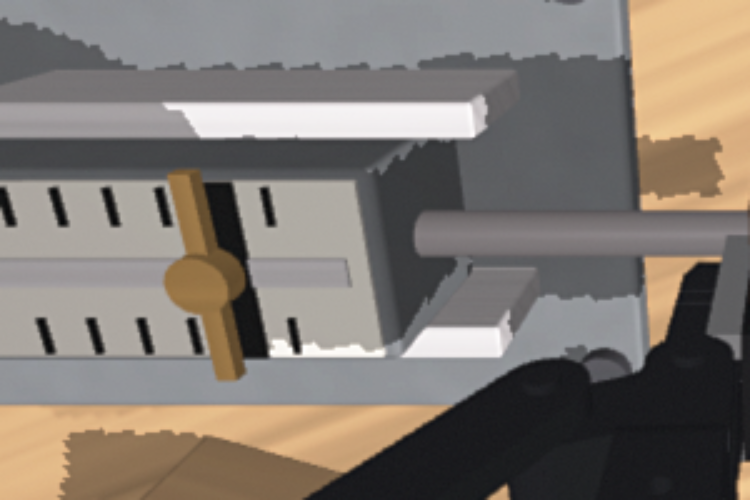

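The pointer at (205,280) sits on the inner half of the band at (228,270), which puts the pull at about 37.5 mm. I'll add 2 mm and hold.

>>> jog_arm([
  {"x": 0.0,"y": 0.001,"z": 0.0,"twist": 0.0},
  {"x": 0.0,"y": 0.0022,"z": 0.0,"twist": 0.0},
  {"x": 0.0,"y": 0.0022,"z": 0.0,"twist": 0.0},
  {"x": 0.0,"y": 0.0022,"z": 0.0,"twist": 0.0},
  {"x": 0.0,"y": 0.0022,"z": 0.0,"twist": 0.0},
  {"x": 0.0,"y": 0.0022,"z": 0.0,"twist": 0.0},
  {"x": 0.0,"y": 0.0022,"z": 0.0,"twist": 0.0},
  {"x": 0.0,"y": 0.0022,"z": 0.0,"twist": 0.0},
])

```text
t: 6.5
position: [599.2, 209.0, 76.8]
ee_rot: [0.192, 0.981, -0.001, -0.0]
wrist_force: [-6.5, -10.4, 10.5]
width: 15.2
finger_force: 60.6
```

```bash
python3 - <<'E'
from h import *
pull()
d=arm.capture("wrist");a=d["img"][150:350,0:300,::-1]
cv2.imwrite("pics/p3.png",cv2.resize(a,(750,500)))
E
```

```text
brass 687 x [-59.3 -57.9 -54.8] y [-20.  22.] z 61.6
dark 586 x [-68.1 -59.1 -17.9] y [-17.  17.] z 58.8
6.5 [599.2 209.   76.8] -171.6 F [ -6.5 -10.4  10.5] Fx 12.1
```

View pics/p3.png

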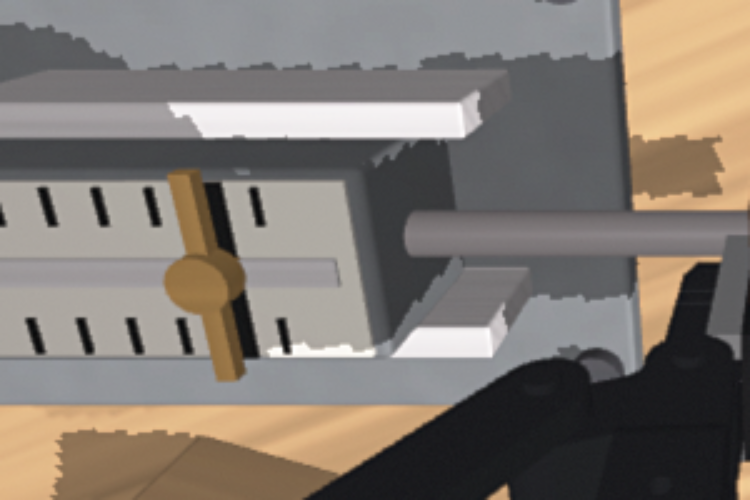

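The pointer is now within the band, at about 39.5 mm. I'll hold for 2.4 s, then ease home slowly.

>>> jog_arm([
  {"x": 0,"y": 0,"z": 0,"twist": 0},
  {"x": 0,"y": 0,"z": 0,"twist": 0},
  {"x": 0,"y": 0,"z": 0,"twist": 0},
  {"x": 0,"y": 0,"z": 0,"twist": 0},
  {"x": 0,"y": 0,"z": 0,"twist": 0},
  {"x": 0,"y": 0,"z": 0,"twist": 0},
  {"x": 0,"y": 0,"z": 0,"twist": 0},
  {"x": 0,"y": 0,"z": 0,"twist": 0},
  {"x": 0,"y": 0,"z": 0,"twist": 0},
  {"x": 0,"y": 0,"z": 0,"twist": 0},
  {"x": 0,"y": 0,"z": 0,"twist": 0},
  {"x": 0,"y": 0,"z": 0,"twist": 0},
])

```text
t: 7.8
position: [599.2, 209.0, 76.8]
ee_rot: [0.192, 0.981, -0.001, -0.0]
wrist_force: [-7.3, -10.0, 11.3]
width: 15.4
finger_force: 60.6
```

>>> jog_arm([
  {"x": 0,"y": 0,"z": 0,"twist": 0},
  {"x": 0,"y": 0,"z": 0,"twist": 0},
  {"x": 0,"y": 0,"z": 0,"twist": 0},
  {"x": 0,"y": 0,"z": 0,"twist": 0},
  {"x": 0,"y": 0,"z": 0,"twist": 0},
  {"x": 0,"y": 0,"z": 0,"twist": 0},
  {"x": 0,"y": 0,"z": 0,"twist": 0},
  {"x": 0,"y": 0,"z": 0,"twist": 0},
  {"x": 0,"y": 0,"z": 0,"twist": 0},
  {"x": 0,"y": 0,"z": 0,"twist": 0},
  {"x": 0,"y": 0,"z": 0,"twist": 0},
  {"x": 0,"y": 0,"z": 0,"twist": 0},
])

```text
t: 9.0
position: [599.2, 209.0, 76.8]
ee_rot: [0.192, 0.981, -0.001, -0.0]
wrist_force: [-6.1, -9.4, 10.9]
width: 15.4
finger_force: 60.6
```

>>> jog_arm([
  {"x": 0,"y": -0.005,"z": 0,"twist": 0},
  {"x": 0,"y": -0.01,"z": 0,"twist": 0},
  {"x": 0,"y": -0.015,"z": 0,"twist": 0},
  {"x": 0,"y": -0.02,"z": 0,"twist": 0},
  {"x": 0,"y": -0.025,"z": 0,"twist": 0},
  {"x": 0,"y": -0.03,"z": 0,"twist": 0},
  {"x": 0,"y": -0.035,"z": 0,"twist": 0},
  {"x": 0,"y": -0.04,"z": 0,"twist": 0},
  {"x": 0,"y": -0.045,"z": 0,"twist": 0},
  {"x": 0,"y": -0.05,"z": 0,"twist": 0},
  {"x": 0,"y": -0.054,"z": 0,"twist": 0},
  {"x": 0,"y": -0.054,"z": 0,"twist": 0},
])

```text
t: 10.2
position: [579.5, 160.7, 77.0]
ee_rot: [0.191, 0.981, 0.0, 0.0]
wrist_force: [-1.3, -1.1, 6.3]
width: 15.1
finger_force: 59.9
```

>>> jog_arm([
  {"x": 0,"y": 0,"z": 0,"twist": 0},
  {"x": 0,"y": 0,"z": 0,"twist": 0},
])

```text
t: 10.4
position: [579.6, 160.9, 77.0]
ee_rot: [0.191, 0.982, 0.0, 0.0]
wrist_force: [-0.8, -1.1, 8.0]
width: 15.2
finger_force: 60.2
```

```bash
python3 - <<'E'
from h import *
pull()
E
```

```text
brass 641 x [-7.5 -5.9 -3.1] y [-21.  22.] z 61.8
dark 898 x [-55.2 -44.2 -15.1] y [-17.  17.] z 58.8
10.4 [579.6 160.9  77. ] -119.6 F [-0.8 -1.1  8. ] Fx 1.3
```

The gauge is home, with the pointer back at -5.9. Now I'll release the grip, rise and move over the flask.

>>> jog_arm([
  {"x": 0,"y": 0,"z": 0,"twist": 0},
  {"x": 0,"y": 0,"z": 0,"twist": 0},
  {"x": 0,"y": 0,"z": 0,"twist": 0},
  {"x": 0,"y": 0,"z": -0.02,"twist": 0},
  {"x": 0,"y": 0,"z": -0.06,"twist": 0},
  {"x": 0,"y": 0,"z": -0.11,"twist": 0},
  {"x": 0,"y": 0,"z": -0.15,"twist": 0},
  {"x": 0,"y": 0,"z": -0.15,"twist": 0},
], claw=45)

```text
t: 11.25
position: [581.6, 161.5, 231.8]
ee_rot: [0.191, 0.982, 0.002, 0.003]
wrist_force: [0.4, -1.3, -0.5]
width: 38.4
finger_force: 0.0
```

```bash
python3 - <<'E'
from h import *
print(plan([495.2,-47.3,200],1.186),arm.state()["joint_pos"].round(2))
E
```

```text
(array([ 0.0018, -0.2261,  0.0304]), np.float64(-0.0003)) [-0.61  0.32  0.29  1.8  -0.11  1.02  0.91]
```

>>> jog_arm([
  {"x": 0.002,"y": -0.045,"z": 0.006,"twist": 0},
  {"x": 0.002,"y": -0.09,"z": 0.012,"twist": 0},
  {"x": 0.002,"y": -0.135,"z": 0.018,"twist": 0},
  {"x": 0.002,"y": -0.18,"z": 0.022,"twist": 0},
  {"x": 0.002,"y": -0.226,"z": 0.025,"twist": 0},
  {"x": 0.002,"y": -0.226,"z": 0.025,"twist": 0},
  {"x": 0.002,"y": -0.226,"z": 0.025,"twist": 0},
], claw=75)

```text
t: 11.95
position: [492.2, -48.5, 201.1]
ee_rot: [0.192, 0.981, 0.0, 0.0]
wrist_force: [0.3, 0.4, -0.4]
width: 63.8
finger_force: 0.0
```

```bash
cat >> h.py <<'E'
def neck():
    d,P,s=wrist();X=(P[...,:2]-O)@ux;Y=(P[...,:2]-O)@uy;Z=P[...,2]
    for lo,hi in((127,140),(78,88)):
        m=(abs(X-105)<45)&(abs(Y)<45)&(Z>lo)&(Z<hi);q=P[m]
        if m.sum()>20:
            r=cv2.minAreaRect(np.c_[X[m],Y[m]].astype(np.float32))
            print(m.sum(),"z",np.median(Z[m]).round(1),"rig xy",np.round(r[0],1),np.round(r[1],1),round(r[2],1),"world",(O+r[0][0]*ux+r[0][1]*uy).round(1))
    print(s["t"],s["position"].round(1),"tcp rig",((s["position"][:2]-O)@ux).round(1),((s["position"][:2]-O)@uy).round(1))
    return d
E
python3 - <<'E'
from h import *
d=neck();cv2.imwrite("pics/n1.png",d["img"][:,:,::-1])
E
```

```text
2652 z 132.9 rig xy [99.4  1. ] [33.8 33.8] 89.9 world [498.1 -42.4]
2500 z 83.5 rig xy [99.5  0.9] [68.1 67.2] 0.1 world [498.  -42.4]
11.95 [492.2 -48.5 201.1] tcp rig 107.3 -2.2
```

View pics/n1.png

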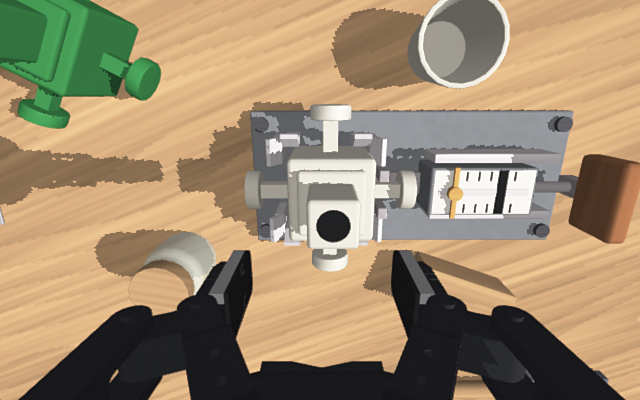

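The wrist view shows the flask at (333,215) with the jaws on either side and a lug in the fork at (405,190). The neck is in the rig frame at (99.4, 1.0), so the pull drew the flask toward the gauge.

>>> jog_arm([
  {"x": 0,"y": 0,"z": 0,"twist": 0},
  {"x": 0,"y": 0,"z": 0,"twist": 0},
  {"x": 0,"y": 0,"z": 0,"twist": 0},
])

```text
t: 12.3
position: [492.7, -47.1, 201.0]
ee_rot: [0.191, 0.982, -0.0, -0.0]
wrist_force: [0.3, 0.4, -0.6]
width: 64.1
finger_force: 0.0
```

```bash
python3 - <<'E'
from h import *
neck();t=O+100*ux+1*uy
print(plan([*t,111],1.186))
E
```

```text
2664 z 132.9 rig xy [99.6  1. ] [34.  33.4] 0.0 world [498.  -42.5]
2516 z 83.5 rig xy [99.5  1. ] [68.3 67. ] 0.1 world [498.1 -42.4]
12.3 [492.7 -47.1 201. ] tcp rig 105.8 -2.3
(array([-0.0033,  0.006 ,  0.09  ]), np.float64(0.001))
```

>>> jog_arm([
  {"x": -0.0033,"y": 0.006,"z": 0.01,"twist": 0},
  {"x": -0.0033,"y": 0.006,"z": 0.03,"twist": 0},
  {"x": -0.0033,"y": 0.006,"z": 0.05,"twist": 0},
  {"x": -0.0033,"y": 0.006,"z": 0.07,"twist": 0},
  {"x": -0.0033,"y": 0.006,"z": 0.085,"twist": 0},
  {"x": -0.0033,"y": 0.006,"z": 0.09,"twist": 0},
  {"x": -0.0033,"y": 0.006,"z": 0.09,"twist": 0},
])

```text
t: 13.05
position: [497.5, -43.3, 110.2]
ee_rot: [0.191, 0.982, -0.0, -0.001]
wrist_force: [0.2, -0.6, 0.2]
width: 63.9
finger_force: 0.0
```

>>> jog_arm([
  {"x": 0,"y": 0,"z": 0,"twist": 0},
  {"x": 0,"y": 0,"z": 0,"twist": 0},
  {"x": 0,"y": 0,"z": 0,"twist": 0},
  {"x": 0,"y": 0,"z": 0,"twist": 0},
  {"x": 0,"y": 0,"z": 0,"twist": 0},
  {"x": 0,"y": 0,"z": 0,"twist": 0},
  {"x": 0,"y": 0,"z": 0,"twist": 0},
], claw=0, squeeze=60)

```text
t: 13.75
position: [498.3, -43.4, 111.8]
ee_rot: [0.191, 0.982, 0.0, 0.001]
wrist_force: [-1.3, 1.1, 6.3]
width: 33.3
finger_force: 60.1
```

>>> jog_arm([
  {"x": 0,"y": -0.001,"z": -0.005,"twist": 0},
  {"x": 0,"y": -0.003,"z": -0.015,"twist": 0},
  {"x": 0,"y": -0.003,"z": -0.03,"twist": 0},
  {"x": 0,"y": -0.003,"z": -0.045,"twist": 0},
  {"x": 0,"y": -0.003,"z": -0.06,"twist": 0},
  {"x": 0,"y": -0.003,"z": -0.07,"twist": 0},
  {"x": 0,"y": -0.003,"z": -0.075,"twist": 0},
  {"x": 0,"y": -0.003,"z": -0.075,"twist": 0},
])

```text
t: 14.55
position: [496.8, -46.2, 186.6]
ee_rot: [0.191, 0.982, 0.0, 0.0]
wrist_force: [0.0, 0.4, -6.0]
width: 33.3
finger_force: 60.9
```

```bash
python3 - <<'E'
from h import *
s=arm.state();print(s)
E
```

```text
{'t': 14.55, 'joint_pos': array([-0.36714479,  0.21208461,  0.37820836,  2.07242876, -0.10190581,
        0.87332842,  1.25483357]), 'joint_vel': array([ 0.001077  ,  0.0198642 , -0.00519436,  0.01458455, -0.00467984,
       -0.01671259,  0.00477076]), 'joint_torque': array([ -0.07171862, -63.11449528,   4.99401122, -42.24170566,
         0.17465753,   0.44050123,  -0.14160186]), 'position': array([496.81119305, -46.23541295, 186.63702501]), 'ee_rot': array([1.91229531e-01, 9.81545236e-01, 2.05029856e-04, 4.17708805e-04]), 'wrist_force': array([ 0.02161056,  0.43872321, -5.95713276]), 'wrist_torque': array([-0.06580703, -0.00418098, -0.07538322]), 'finger_force': 60.912498235702515, 'width': 33.345066954281954}
```

>>> jog_arm([
  {"x": 0,"y": 0,"z": 0,"twist": -0.135},
  {"x": 0,"y": 0,"z": 0,"twist": -0.27},
  {"x": 0,"y": 0,"z": 0,"twist": -0.405},
  {"x": 0,"y": 0,"z": 0,"twist": -0.54},
  {"x": 0,"y": 0,"z": 0,"twist": -0.675},
  {"x": 0,"y": 0,"z": 0,"twist": -0.81},
  {"x": 0,"y": 0,"z": 0,"twist": -0.945},
  {"x": 0,"y": 0,"z": 0,"twist": -1.08},
  {"x": 0,"y": 0,"z": 0,"twist": -1.215},
  {"x": 0,"y": 0,"z": 0,"twist": -1.35},
  {"x": 0,"y": 0,"z": 0,"twist": -1.48},
  {"x": 0,"y": 0,"z": 0,"twist": -1.5708},
])

```text
t: 15.75
position: [496.2, -45.9, 185.1]
ee_rot: [-0.56, 0.829, 0.0, -0.001]
wrist_force: [-0.4, -0.5, -6.9]
width: 33.3
finger_force: 60.7
```

>>> jog_arm([
  {"x": 0,"y": 0,"z": 0,"twist": 0},
  {"x": 0,"y": 0,"z": 0,"twist": 0},
  {"x": 0,"y": 0,"z": 0,"twist": 0},
])

```text
t: 16.05
position: [496.5, -46.6, 185.8]
ee_rot: [-0.559, 0.829, 0.0, -0.0]
wrist_force: [0.4, 0.3, -7.0]
width: 33.2
finger_force: 60.7
```

```bash
python3 - <<'E'
from h import *
d,P,s=wrist();X=(P[...,:2]-O)@ux;Y=(P[...,:2]-O)@uy;Z=P[...,2]
# flask shoulder top now at ~158 ; neck 208
for lo,hi in((202,215),(152,164)):
    m=(abs(X-103)<48)&(abs(Y)<48)&(Z>lo)&(Z<hi)
    if m.sum()>20:
        r=cv2.minAreaRect(np.c_[X[m],Y[m]].astype(np.float32));print(m.sum(),np.median(Z[m]),np.round(r[0],1),np.round(r[1],1),round(r[2],1))
# plate edges
m=(Z>7)&(Z<17)&(abs(Y)<75)&(X>-150)&(X<145)
r=cv2.minAreaRect(np.c_[X[m],Y[m]].astype(np.float32));print("plate",r)
# bracket tops
m=(Z>50)&(Z<64)&(abs(Y)<60)&(X>55)&(X<155)
print("br",m.sum(),np.percentile(X[m],[1,99]),np.percentile(Y[m],[1,99]))
print(s["position"],((s["position"][:2]-O)@ux),((s["position"][:2]-O)@uy),s["joint_pos"].round(2),s["wrist_force"])
print(plan([*(O+103.6*ux+0.7*uy),186],1.186+np.pi/2))
cv2.imwrite("pics/l1.png",d["img"][:,:,::-1])
E
```

```text
8744 206.89765119936357 [103.9   1.4] [34.7 74. ] 0.4
4884 157.5675798418904 [118.5   1.1] [39.6 68.6] 0.9
plate ((19.88397979736328, 1.2383232116699219), (250.22781372070312, 130.35447692871094), 0.0014858748763799667)
br 1103 [126.62963637 151.74113347] [-47.29089641  49.56362372]
[496.48690395 -46.55972175 185.77390408] 103.88575631794158 1.032271885516318 [-0.07  0.21  0.04  2.06 -0.01  0.88  2.73] [ 0.3780193   0.31984102 -6.99691201]
(array([-0.0001,  0.0003, -0.0002]), np.float64(-0.0003))
```

View pics/l1.png

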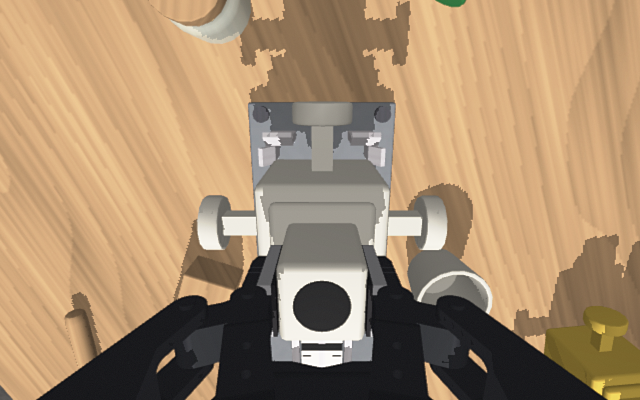

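The flask turned cleanly, but joint 7 is at its 2.73 limit. There's plenty of time, so I'll turn half a turn back to reach the other quarter.

>>> jog_arm([
  {"x": 0,"y": 0,"z": 0,"twist": 0.135},
  {"x": 0,"y": 0,"z": 0,"twist": 0.27},
  {"x": 0,"y": 0,"z": 0,"twist": 0.405},
  {"x": 0,"y": 0,"z": 0,"twist": 0.54},
  {"x": 0,"y": 0,"z": 0,"twist": 0.675},
  {"x": 0,"y": 0,"z": 0,"twist": 0.81},
  {"x": 0,"y": 0,"z": 0,"twist": 0.945},
  {"x": 0,"y": 0,"z": 0,"twist": 1.08},
  {"x": 0,"y": 0,"z": 0,"twist": 1.215},
  {"x": 0,"y": 0,"z": 0,"twist": 1.35},
  {"x": 0,"y": 0,"z": 0,"twist": 1.48},
  {"x": 0,"y": 0,"z": 0,"twist": 1.5708},
])

```text
t: 17.3
position: [496.7, -45.9, 186.1]
ee_rot: [0.194, 0.981, -0.0, 0.0]
wrist_force: [-0.0, 0.4, -4.5]
width: 33.7
finger_force: 60.7
```

>>> jog_arm([
  {"x": 0,"y": 0,"z": 0,"twist": 0.135},
  {"x": 0,"y": 0,"z": 0,"twist": 0.27},
  {"x": 0,"y": 0,"z": 0,"twist": 0.405},
  {"x": 0,"y": 0,"z": 0,"twist": 0.54},
  {"x": 0,"y": 0,"z": 0,"twist": 0.675},
  {"x": 0,"y": 0,"z": 0,"twist": 0.81},
  {"x": 0,"y": 0,"z": 0,"twist": 0.945},
  {"x": 0,"y": 0,"z": 0,"twist": 1.08},
  {"x": 0,"y": 0,"z": 0,"twist": 1.215},
  {"x": 0,"y": 0,"z": 0,"twist": 1.35},
  {"x": 0,"y": 0,"z": 0,"twist": 1.48},
  {"x": 0,"y": 0,"z": 0,"twist": 1.5708},
])

```text
t: 18.5
position: [496.7, -45.9, 186.1]
ee_rot: [0.831, 0.557, 0.0, 0.0]
wrist_force: [0.3, 0.5, -6.2]
width: 33.1
finger_force: 60.7
```

>>> jog_arm([
  {"x": 0,"y": 0,"z": 0,"twist": 0},
  {"x": 0,"y": 0,"z": 0,"twist": 0},
  {"x": 0,"y": 0,"z": 0,"twist": 0},
])

```text
t: 18.8
position: [496.7, -46.1, 186.1]
ee_rot: [0.829, 0.56, -0.0, 0.0]
wrist_force: [0.9, -0.4, -5.6]
width: 33.5
finger_force: 60.7
```

```bash
python3 - <<'E'
from h import *
d,P,s=wrist();X=(P[...,:2]-O)@ux;Y=(P[...,:2]-O)@uy;Z=P[...,2]
for lo,hi in((202,215),(152,164)):
    m=(abs(X-103)<60)&(abs(Y)<48)&(Z>lo)&(Z<hi)
    r=cv2.minAreaRect(np.c_[X[m],Y[m]].astype(np.float32));print(m.sum(),np.median(Z[m]),np.round(r[0],1),np.round(r[1],1),round(r[2],1))
m=(Z>50)&(Z<64)&(abs(Y)<60)&(X>55)&(X<155)
if m.sum():print("br",m.sum(),np.percentile(X[m],[1,99]),np.percentile(Y[m],[1,99]))
m=(Z>7)&(Z<17)&(abs(Y)<75)&(X>-180)&(X<145)
if m.sum():print("plate",cv2.minAreaRect(np.c_[X[m],Y[m]].astype(np.float32)))
print(s["position"],((s["position"][:2]-O)@ux),((s["position"][:2]-O)@uy),s["joint_pos"].round(2),s["wrist_force"])
print(plan([*(O+103.6*ux+0.8*uy),186],1.186+np.pi/2))
E
```

```text
8791 207.3208370157265 [102.7   0.2] [35.  73.4] 0.7
4680 157.89920384731397 [88.   1.4] [39.1 68.2] 0.5
br 1100 [55.07166967 80.07353908] [-47.06457297  49.83014423]
plate ((42.944786071777344, 1.3731765747070312), (177.17840576171875, 130.51084899902344), 0.19374239444732666)
[496.67265848 -46.06793788 186.10110266] 103.36027485770833 1.0194627258423326 [-0.48  0.22  0.51  2.08 -0.14  0.87 -0.27] [ 0.94527533 -0.40948199 -5.62553399]
(array([-0.0001, -0.0003,  0.0001]), np.float64(0.002))
```

Everything is aligned: the nest is at about (103.3, 1.25) and the flask at about (103.4, 1.2). Now lowering.

>>> jog_arm([
  {"x": 0,"y": 0,"z": 0.01,"twist": 0},
  {"x": 0,"y": 0,"z": 0.02,"twist": 0},
  {"x": 0,"y": 0,"z": 0.03,"twist": 0},
  {"x": 0,"y": 0,"z": 0.038,"twist": 0},
  {"x": 0,"y": 0,"z": 0.045,"twist": 0},
  {"x": 0,"y": 0,"z": 0.05,"twist": 0},
  {"x": 0,"y": 0,"z": 0.055,"twist": 0},
  {"x": 0,"y": 0,"z": 0.06,"twist": 0},
  {"x": 0,"y": 0,"z": 0.06,"twist": 0},
])

```text
t: 19.75
position: [496.4, -46.2, 125.5]
ee_rot: [0.829, 0.559, -0.0, -0.0]
wrist_force: [-0.1, -0.4, -5.1]
width: 33.3
finger_force: 60.7
```

>>> jog_arm([
  {"x": 0,"y": 0,"z": 0.003,"twist": 0},
  {"x": 0,"y": 0,"z": 0.006,"twist": 0},
  {"x": 0,"y": 0,"z": 0.009,"twist": 0},
  {"x": 0,"y": 0,"z": 0.011,"twist": 0},
  {"x": 0,"y": 0,"z": 0.0125,"twist": 0},
  {"x": 0,"y": 0,"z": 0.014,"twist": 0},
  {"x": 0,"y": 0,"z": 0.0145,"twist": 0},
  {"x": 0,"y": 0,"z": 0.0145,"twist": 0},
])

```text
t: 20.55
position: [496.8, -46.2, 111.8]
ee_rot: [0.829, 0.559, 0.0, -0.0]
wrist_force: [-1.9, 0.4, 2.0]
width: 33.4
finger_force: 61.5
```

Seated: z matches the value when it was grasped, and the weight is carried. Now I'll release, rise and check.

>>> jog_arm([
  {"x": 0,"y": 0,"z": 0,"twist": 0},
  {"x": 0,"y": 0,"z": 0,"twist": 0},
  {"x": 0,"y": 0,"z": 0,"twist": 0},
  {"x": 0,"y": 0,"z": 0,"twist": 0},
  {"x": 0,"y": 0,"z": -0.02,"twist": 0},
  {"x": 0,"y": 0,"z": -0.06,"twist": 0},
  {"x": 0,"y": 0,"z": -0.1,"twist": 0},
  {"x": 0,"y": 0,"z": -0.1,"twist": 0},
], claw=75)

```text
t: 21.35
position: [498.9, -46.5, 216.0]
ee_rot: [0.829, 0.559, 0.003, 0.001]
wrist_force: [0.1, -0.1, -1.0]
width: 64.1
finger_force: 0.0
```

>>> jog_arm([
  {"x": 0,"y": 0,"z": 0,"twist": -0.135},
  {"x": 0,"y": 0,"z": 0,"twist": -0.27},
  {"x": 0,"y": 0,"z": 0,"twist": -0.405},
  {"x": 0,"y": 0,"z": 0,"twist": -0.54},
  {"x": 0,"y": 0,"z": 0,"twist": -0.675},
  {"x": 0,"y": 0,"z": 0,"twist": -0.81},
  {"x": 0,"y": 0,"z": 0,"twist": -0.945},
  {"x": 0,"y": 0,"z": 0,"twist": -1.08},
  {"x": 0,"y": 0,"z": 0,"twist": -1.215},
  {"x": 0,"y": 0,"z": 0,"twist": -1.35},
  {"x": 0,"y": 0,"z": 0,"twist": -1.48},
  {"x": 0,"y": 0,"z": 0,"twist": -1.5708},
])

```text
t: 22.55
position: [496.6, -46.3, 211.4]
ee_rot: [0.189, 0.982, -0.0, -0.0]
wrist_force: [0.0, -0.2, -0.1]
width: 64.0
finger_force: 0.0
```

>>> jog_arm([
  {"x": 0,"y": 0,"z": 0,"twist": 0},
  {"x": 0,"y": 0,"z": 0,"twist": 0},
], claw=47)

```text
t: 22.75
position: [496.6, -46.3, 211.5]
ee_rot: [0.193, 0.981, -0.0, -0.0]
wrist_force: [-0.1, 0.3, -0.3]
width: 40.6
finger_force: 0.0
```

```bash
python3 - <<'E'
from h import *
d=neck();pull();cv2.imwrite("pics/n2.png",d["img"][:,:,::-1])
print(plan([579.5,160.8,150],1.186),arm.state()["joint_pos"].round(2))
E
```

```text
2470 z 132.9 rig xy [102.9   1.2] [33.9 33.6] 0.3 world [497.  -45.7]
2372 z 83.5 rig xy [102.8   0.8] [68.2 66.6] 0.2 world [496.7 -45.4]
22.75 [496.6 -46.3 211.5] tcp rig 103.6 1.1
brass 149 x [-5.9 -3.9 -2.6] y [-21.  21.] z 61.6
dark 175 x [-47.3 -44.3 -41.1] y [-17.  17.] z 58.7
22.8 [496.6 -46.3 211.5] 103.6 F [-1.   0.2 -0.8] Fx 0.2
(array([0.0015, 0.223 , 0.0615]), np.float64(-0.0024)) [-0.32  0.18  0.31  2.04 -0.07  0.93  1.22]
```

View pics/n2.png

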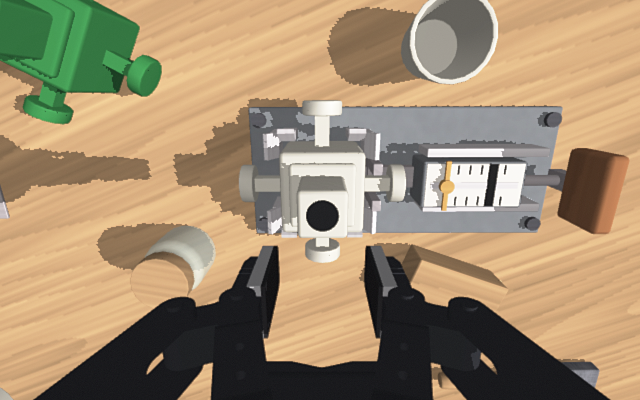

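The flask is seated square, with the same heights as before and the next lug in the fork at (395,183). Back to the grip.

>>> jog_arm([
  {"x": 0.0015,"y": 0.045,"z": 0,"twist": -0.002},
  {"x": 0.0015,"y": 0.09,"z": 0,"twist": -0.002},
  {"x": 0.0015,"y": 0.135,"z": 0,"twist": -0.002},
  {"x": 0.0015,"y": 0.18,"z": 0.02,"twist": -0.002},
  {"x": 0.0015,"y": 0.223,"z": 0.05,"twist": -0.002},
  {"x": 0.0015,"y": 0.223,"z": 0.06,"twist": -0.002},
  {"x": 0.0015,"y": 0.223,"z": 0.06,"twist": -0.002},
  {"x": 0.0015,"y": 0.223,"z": 0.06,"twist": -0.002},
], claw=47)

```text
t: 23.65
position: [578.9, 159.9, 151.8]
ee_rot: [0.191, 0.982, -0.0, -0.0]
wrist_force: [0.2, -0.2, 1.0]
width: 40.0
finger_force: 0.0
```

```bash
python3 - <<'E'
from h import *
s=arm.state();print(s["position"],plan([579.5,160.8,76.5],1.186))
E
```

```text
[578.94782232 159.94700594 151.79257217] (array([-0.0002,  0.0011,  0.0753]), np.float64(0.0002))
```

>>> jog_arm([
  {"x": 0,"y": 0.001,"z": 0.01,"twist": 0},
  {"x": 0,"y": 0.001,"z": 0.03,"twist": 0},
  {"x": 0,"y": 0.001,"z": 0.05,"twist": 0},
  {"x": 0,"y": 0.001,"z": 0.066,"twist": 0},
  {"x": 0,"y": 0.001,"z": 0.075,"twist": 0},
  {"x": 0,"y": 0.001,"z": 0.075,"twist": 0},
  {"x": 0,"y": 0.001,"z": 0.075,"twist": 0},
])

```text
t: 24.35
position: [579.7, 161.6, 77.3]
ee_rot: [0.191, 0.982, 0.0, 0.0]
wrist_force: [-0.0, 0.2, 0.2]
width: 40.5
finger_force: 0.0
```

>>> jog_arm([
  {"x": 0,"y": 0,"z": 0,"twist": 0},
  {"x": 0,"y": 0,"z": 0,"twist": 0},
  {"x": 0,"y": 0,"z": 0,"twist": 0},
  {"x": 0,"y": 0,"z": 0,"twist": 0},
  {"x": 0,"y": 0,"z": 0,"twist": 0},
  {"x": 0,"y": 0,"z": 0,"twist": 0},
], claw=0, squeeze=60)

```text
t: 24.95
position: [579.8, 161.9, 77.5]
ee_rot: [0.19, 0.982, 0.0, 0.001]
wrist_force: [-1.6, -0.9, 6.7]
width: 15.1
finger_force: 60.0
```

>>> jog_arm([
  {"x": 0,"y": 0.006,"z": 0,"twist": 0},
  {"x": 0,"y": 0.012,"z": 0,"twist": 0},
  {"x": 0,"y": 0.018,"z": 0,"twist": 0},
  {"x": 0,"y": 0.024,"z": 0,"twist": 0},
  {"x": 0,"y": 0.03,"z": 0,"twist": 0},
  {"x": 0,"y": 0.036,"z": 0,"twist": 0},
  {"x": 0,"y": 0.041,"z": 0,"twist": 0},
  {"x": 0,"y": 0.045,"z": 0,"twist": 0},
  {"x": 0,"y": 0.048,"z": 0,"twist": 0},
  {"x": 0,"y": 0.05,"z": 0,"twist": 0},
  {"x": 0,"y": 0.05,"z": 0,"twist": 0},
  {"x": 0,"y": 0.05,"z": 0,"twist": 0},
])

```text
t: 26.15
position: [598.0, 206.5, 77.3]
ee_rot: [0.191, 0.982, -0.001, -0.0]
wrist_force: [-6.2, -10.0, 11.2]
width: 15.3
finger_force: 60.6
```

```bash
python3 - <<'E'
from h import *
pull()
E
```

```text
brass 674 x [-56.6 -55.1 -52.3] y [-20.  22.] z 61.7
dark 849 x [-68.  -57.5 -17.6] y [-17.  17.] z 58.8
26.15 [598.  206.5  77.3] -168.7 F [ -6.2 -10.   11.2] Fx 11.6
```

Same geometry as the first pull, so I need about 3 mm more to reach -58.

>>> jog_arm([
  {"x": 0,"y": 0.001,"z": 0,"twist": 0},
  {"x": 0,"y": 0.002,"z": 0,"twist": 0},
  {"x": 0,"y": 0.003,"z": 0,"twist": 0},
  {"x": 0,"y": 0.003,"z": 0,"twist": 0},
  {"x": 0,"y": 0.003,"z": 0,"twist": 0},
])

```text
t: 26.7
position: [599.0, 209.2, 77.3]
ee_rot: [0.191, 0.982, -0.001, -0.0]
wrist_force: [-5.7, -10.5, 10.0]
width: 15.0
finger_force: 60.6
```

```bash
python3 - <<'E'
from h import *
pull()
d=arm.capture("wrist");a=d["img"][150:350,0:300,::-1]
cv2.imwrite("pics/p5.png",cv2.resize(a,(750,500)))
E
```

```text
brass 677 x [-59.5 -58.  -55. ] y [-20.  22.] z 61.6
dark 595 x [-68.2 -58.9 -17.7] y [-17.  18.] z 58.8
26.7 [599.  209.2  77.3] -171.6 F [ -5.7 -10.5  10. ] Fx 11.9
```

View pics/p5.png

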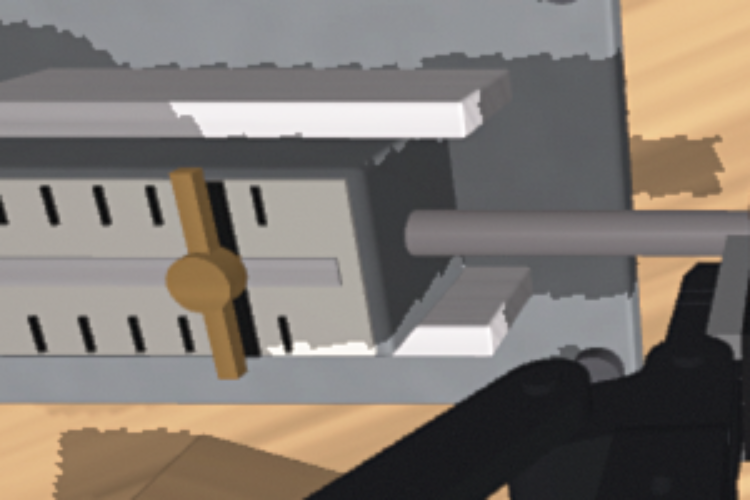

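The picture matches the first hold, with the pointer at (205,280) in the band. Holding, then easing home and releasing.

>>> jog_arm([
  {"x": 0,"y": 0,"z": 0,"twist": 0},
  {"x": 0,"y": 0,"z": 0,"twist": 0},
  {"x": 0,"y": 0,"z": 0,"twist": 0},
  {"x": 0,"y": 0,"z": 0,"twist": 0},
  {"x": 0,"y": 0,"z": 0,"twist": 0},
  {"x": 0,"y": 0,"z": 0,"twist": 0},
  {"x": 0,"y": 0,"z": 0,"twist": 0},
  {"x": 0,"y": 0,"z": 0,"twist": 0},
  {"x": 0,"y": 0,"z": 0,"twist": 0},
  {"x": 0,"y": 0,"z": 0,"twist": 0},
  {"x": 0,"y": 0,"z": 0,"twist": 0},
  {"x": 0,"y": 0,"z": 0,"twist": 0},
])

```text
t: 28.0
position: [599.0, 209.1, 77.3]
ee_rot: [0.191, 0.982, -0.001, -0.0]
wrist_force: [-5.5, -9.9, 11.4]
width: 15.3
finger_force: 60.6
```

>>> jog_arm([
  {"x": 0,"y": 0,"z": 0,"twist": 0},
  {"x": 0,"y": 0,"z": 0,"twist": 0},
  {"x": 0,"y": 0,"z": 0,"twist": 0},
  {"x": 0,"y": 0,"z": 0,"twist": 0},
  {"x": 0,"y": 0,"z": 0,"twist": 0},
  {"x": 0,"y": 0,"z": 0,"twist": 0},
  {"x": 0,"y": 0,"z": 0,"twist": 0},
  {"x": 0,"y": 0,"z": 0,"twist": 0},
  {"x": 0,"y": 0,"z": 0,"twist": 0},
  {"x": 0,"y": 0,"z": 0,"twist": 0},
  {"x": 0,"y": 0,"z": 0,"twist": 0},
  {"x": 0,"y": 0,"z": 0,"twist": 0},
])

```text
t: 29.2
position: [599.0, 209.1, 77.3]
ee_rot: [0.191, 0.982, -0.001, -0.0]
wrist_force: [-7.0, -10.1, 11.7]
width: 15.4
finger_force: 60.6
```

>>> jog_arm([
  {"x": 0,"y": -0.005,"z": 0,"twist": 0},
  {"x": 0,"y": -0.01,"z": 0,"twist": 0},
  {"x": 0,"y": -0.015,"z": 0,"twist": 0},
  {"x": 0,"y": -0.02,"z": 0,"twist": 0},
  {"x": 0,"y": -0.025,"z": 0,"twist": 0},
  {"x": 0,"y": -0.03,"z": 0,"twist": 0},
  {"x": 0,"y": -0.035,"z": 0,"twist": 0},
  {"x": 0,"y": -0.04,"z": 0,"twist": 0},
  {"x": 0,"y": -0.045,"z": 0,"twist": 0},
  {"x": 0,"y": -0.05,"z": 0,"twist": 0},
  {"x": 0,"y": -0.0535,"z": 0,"twist": 0},
  {"x": 0,"y": -0.0535,"z": 0,"twist": 0},
])

```text
t: 30.4
position: [579.5, 161.0, 77.5]
ee_rot: [0.191, 0.982, 0.0, 0.0]
wrist_force: [-1.8, -1.1, 5.8]
width: 15.1
finger_force: 59.9
```

>>> jog_arm([
  {"x": 0,"y": 0,"z": 0,"twist": 0},
  {"x": 0,"y": 0,"z": 0,"twist": 0},
  {"x": 0,"y": 0,"z": 0,"twist": 0},
])

```text
t: 30.7
position: [579.6, 161.4, 77.5]
ee_rot: [0.19, 0.982, 0.0, 0.001]
wrist_force: [-1.9, -1.4, 7.4]
width: 14.8
finger_force: 60.0
```

>>> jog_arm([
  {"x": 0,"y": 0,"z": 0,"twist": 0},
  {"x": 0,"y": 0,"z": 0,"twist": 0},
  {"x": 0,"y": 0,"z": 0,"twist": 0},
  {"x": 0,"y": 0,"z": -0.02,"twist": 0},
  {"x": 0,"y": 0,"z": -0.05,"twist": 0},
  {"x": 0,"y": 0,"z": -0.08,"twist": 0},
  {"x": 0,"y": 0,"z": -0.11,"twist": 0},
  {"x": 0,"y": 0,"z": -0.13,"twist": 0},
  {"x": 0,"y": 0,"z": -0.13,"twist": 0},
  {"x": 0,"y": 0,"z": -0.13,"twist": 0},
  {"x": 0,"y": 0,"z": -0.13,"twist": 0},
], claw=45)

```text
t: 31.8
position: [578.6, 161.4, 205.5]
ee_rot: [0.19, 0.982, -0.0, -0.001]
wrist_force: [-0.0, -0.6, -0.5]
width: 38.6
finger_force: 0.0
```

```bash
python3 - <<'E'
from h import *
pull()
d=arm.capture("top");P=cloud(d,d["T"])
for n in("flask","block","cup","jar"):
    for r in arm.cut_out(n,"top")[:3]:
        print(n,round(r["p"],2),np.nanmedian(P[r["region"]],0).round())
X=(P[...,:2]-O)@ux;Y=(P[...,:2]-O)@uy;m=(P[...,2]>127)&(P[...,2]<140)&(abs(X-105)<45)&(abs(Y)<45)
print(np.median(X[m]),np.median(Y[m]),np.median(P[m],0),cv2.minAreaRect(np.c_[X[m],Y[m]].astype(np.float32)))
E
```

```text
brass 165 x [-6.8 -5.1 -3.1] y [-20.  22.] z 61.9
dark 180 x [-47.7 -44.6 -41.7] y [-17.  18.] z 58.9
31.8 [578.6 161.4 205.5] -119.7 F [-0.  -0.6 -0.5] Fx 0.5
flask 0.94 [495. -45.  82.]
flask 0.9 [ 311. -188.   68.]
block 0.58 [659.  36.  38.]
cup 0.6 [424.  95.   8.]
jar 0.86 [ 521. -209.   72.]
100.0276408643837 0.8117783994981635 [497.00605864 -43.25860526 131.27222853] ((100.1253662109375, 1.2219123840332031), (33.61125564575195, 33.7620735168457), 0.7738159894943237)
```

```bash
python3 -c "
from bench import arm
print(arm.finish_job())"
```

```text
the job is handed in; nothing more can be done
None
```

I pulled both lugs into the band and held each for over two seconds, then eased the gauge home. The flask is seated a quarter turn on, and the block, cup and jar are undisturbed. I handed the job in at about 32 s; no verdict was returned.

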